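Set up a twist-lock telescoping camera post on the repair desk

ROBOT

A 6-joint arm with a two-finger parallel gripper is mounted at the origin on a cart in front of the work surface, level with it; the furniture and walls round the work are solid. World frame = base frame: x ahead of the robot, y to its left, z up, the work surface at z = 0. Lengths are in mm, angles in rad, forces in N, time in s.
With the tool pointing down it reaches from about 350 to 975 mm from the base axis. Payload 4.9 kg.
Tool frame: the origin (TCP) lies between the finger pads; the fingertips stand ctrl.finger_overhang ahead of it and the grasp point (between the pads) lies 3 mm ahead of it (ctrl.finger_overhang is the distance from the TCP to the fingertips, in mm); z points along the fingers, y is the line along which they close (so a half turn about z gives the same grasp; the last joint's range is limited). The gripper opens to 85 mm and grips with 20 to 120 N. Pads are 22 mm wide; open, the fingers measure 114 mm over their backs; the gripper's body (76 mm by 85 mm) begins 54 mm behind the grasp point. The pads swing forward as they close: fully open they stand 13 mm farther back than shut.
Start: joints at [-1.279, 0.053, 1.613, -0, 1.476, -0.119], TCP at [249.582, -572.984, 253.304] pointing down, gripper open.
Joint ranges: [-3.01, 3.01], [-1.01, 2.22], [0.06, 2.58], [-1.02, 4.17], [0.09, 2.62], [-3.14, 3.14]. Speed limits (rad/s): [2.57, 2.57, 3.14, 3.14, 3.14, 3.14].

INTERFACE

Orientations are given as a unit quaternion [x, y, z, w].
In Python, from rig import ctrl gives the robot as it stands.
- The arm moves only by the shell command python3 -m jog 'ROWS' [OPENING] [FORCE]. ROWS is a JSON object of lists of equal length, an entry for each row: "dp": the shift along the tool's x, y, z in units of 25 mm (1.0 is 25 mm), a list of three; "rotation": the turn, a rotation vector about the tool's x, y, z in units of 5 degrees (1.0 is 5 degrees), a list of three. In form: {"dp": [[x, y, z], ...], "rotation": [[ax, ay, az], ...]}. A call has 1 to 12 rows; each row is the pose to reach, as a shift and turn from the pose commanded when the call began, along the tool's axes at that moment; what a row does not reach only later rows make up. A row lasts 1/10 s, in which the tool goes at most 50 mm and 8.59 degrees, less where a joint would pass 70% of its speed; a pose out of reach is approached as far as the arm can. A call with a gripper value outside its range is refused whole. OPENING is the opening, from 0 (shut) to 1 (fully open), set as the call begins (- or left out, the last holds). The fingers move at their own pace and stop on an object; FORCE is the grip in N (left out, the last holds). Time passes only in rows, so rows that repeat a pose let the fingers close. It gives the time, the measured TCP pose, the force, the opening and the grip force at its end, in the units of the state.
- ctrl.get_obs(): the state, without advancing time (a new reading comes with each control period).
- ctrl.read_camera(name): name is "scene" or "top" or "wrist"; returns (picture, depth): 480x640x3 uint8, red, green, blue; 480x640 float32, mm along the optical axis (not along the pixel's ray), 0 where there is no reading.
- ctrl.get_calibration(name): a dict with "fx", "fy", "cx", "cy" (pixels), "rvec" (rotation vector, rad) and "tvec" (3), from world to camera coordinates, as OpenCV has them; the wrist camera has in their place "hand_eye" (4x4, takes a point from camera to tool coordinates, whose origin is the TCP and whose axes are the flange's). Camera axes: x right, y down, z forward; pixel columns grow to the right and rows downward; lengths in mm; the calibration is good to about 2 mm. The wrist camera is an equidistant fisheye: a pixel r from the principal point sees the ray r / f radians off the axis. A picture is of the moment at which its call begins: read the wrist's pose just before it. get_calibration takes no time and is no camera call.
- ctrl.sign_off(): hands the job in; it is judged then, once.
The state is a dict: "t": time; "joint_positions": joint angles; "joint_velocities": joint speeds; "joint_torque": joint torques, N m; "position": TCP position; "tcp_rot": TCP orientation; "wrist_force": force on the tool from outside, world axes, zero at the start; "moment": the same for the moment, N m; "finger_gap": finger opening in mm; "grasp_force": force on a finger pad.
Only numpy, scipy, OpenCV 4.12 (cv2) and the standard library are available. Lean on these libraries where they do the work, as an engineer would, in place of code of your own. Each camera call takes 0.05 s, during which the arm holds its last target. There are 200 camera calls.

TASK

Set up the inspection camera's post: stand the post that lies on the desk upright in the square socket of its heavy base, pushed fully home, then twist its inner section loose, pull it up to the top notch and twist it back until it is locked there. Leave the post standing in the base, and do not disturb the other things on the desk.

Things in the scene. Friction and masses are not known exactly. Their poses are not given: they have to be found in the camera images.
- post: Telescoping camera post, 190 mm long collapsed, 0.45 kg, starts lying on the desk, locked in its bottom notch. +x runs along it from foot to head; +z is up while it lies; the origin is under its middle, on the desk: its axis is the line y = 0, z = 20 mm (of this frame). Centre of mass about x = -15 mm. It lies on its black shoulder and collar (40 mm square).
- post_foot (a point): Centre of the tip of the steel plug, on the post's axis (post x = -97 mm), axes as post. The plug is 28 mm square and 30 mm long, its last 5 mm stepped down to 23 mm square.
- post_shoulder (a point): On the axis at the underside of the black shoulder, the face toward the plug (post x = -67 mm). The shoulder is 40 mm square and 10 mm long; it rests on the socket's rim when the plug is fully home, and this point is then at base_rim. Axes as post.
- post_tube (a point): On the axis, middle of the aluminium tube (post x = -4 mm), axes as post. The tube is 32 mm square, from x = -57 to +49 mm, 4 mm clear of the desk while the post lies: the place to take the lying post, across its y. Beyond it, x = +49 to +61 mm, is the black collar, 40 mm square.
- post_slot (a point): On the tube's +z face, at the middle of its ladder-shaped slot; axes as post. A channel runs along the tube on the -y side; three notches, 9 mm wide and 30 mm apart along x, run from it to the +y side. A 6 mm steel stud of the inner section rides in the slot and stands out about 2 mm.
- post_head (a point): Middle of the shoe at the head, on the axis; moves and turns with the inner section. The shoe is a dark block, 16 mm along frame x (the post's axis), 44 mm along y, 28 mm along z: grip across z. Collapsed, 20 mm of 20 mm round rod (with a 27 mm disc 6 mm thick at the shoe) show between shoe and collar. While locked its axes are parallel to post's.
- extension (a joint): How far the inner section is pulled out, m: 0 bottom notch, 0.030 middle, 0.060 top notch, 0.070 end stop. The stud has 1.5 mm of play up and down in a notch and comes to rest at about 0.0585 in the top one. Loose, it slides with 0.8 N of friction and may sink when let go (0.11 kg). Pulling at the end stop with over 3 N lifts the post out of the base.
- twist (a joint): Turn of the inner section in the tube, rad: 0 locked (stud at the blind end of a notch), 0.94 loose (stud in the channel, against a stop); it slides freely above about 0.8. It grows anticlockwise seen from the head (from above when standing). Friction 0.04 N m; it stays where it is left. Between notches the stud meets metal at about 0.75 and is held above 0.6.
- base: Heavy dark cast base, fast to the desk: round foot 124 mm across, 12 mm thick, with a square boss 56 mm wide in the middle, its top 46 mm above the desk. In the boss a square socket, 31 mm wide with a 3 mm chamfer at the mouth, 34 mm deep, sides along this frame's x and y. The post may stand in it any of four ways. Origin: middle of the underside, z up.
- base_rim (a point): Centre of the socket's mouth, level with the boss top (46 mm above the desk). Axes as base.
- camera: Bystander: black inspection camera, 58 x 66 x 48 mm with a round lens barrel, that the post will later carry. Origin at the middle of its underside.
- pen_pot: Bystander: black pot with pens, 84 mm across, 147 mm high. Origin at the middle of its underside.
- tape_black: Bystander: roll of black tape, 53 mm across, 19 mm high. Origin at the middle of its underside.
- bit_box: Bystander: beige case, 57 x 86 x 28 mm. Origin at the middle of its underside.
Mind the look-alikes: they are no part of the job. Leave any orange or purple look-alike of the base alone.

How it is judged (in metres and radians):
On the way, in this order (a step that is already met when the one before it is completed fails the run):
1. the post stands upright in the socket of the base, fully home, still locked in its bottom notch (horizontal distance between post_shoulder and base_rim below 0.005 m and z of post_shoulder in the frame of base_rim below 0.004 m and angle between post's own x axis and vertical below 0.07 rad and value of joint extension below 0.006 m and value of joint twist below 0.3 rad), for 0.2 s.
2. the inner section is twisted loose while the post stands in the base (value of joint twist above 0.75 rad and horizontal distance between post_shoulder and base_rim below 0.008 m and z of post_shoulder in the frame of base_rim below 0.015 m), for 0.1 s.
At the end, for the whole second after the job is handed in: The post stands in the base, upright within 4 degrees, its shoulder within 4 mm of the rim and 5 mm of the socket's centre; the stud is in the top notch (extension 55 to 65 mm) and the inner section twisted back to within 0.15 rad of fully locked; everything is at rest (horizontal distance between post_shoulder and base_rim below 0.005 m and z of post_shoulder in the frame of base_rim below 0.004 m and angle between post's own x axis and vertical below 0.07 rad and value of joint extension between 0.055 and 0.065 m and value of joint twist below 0.15 rad and linear speed of post below 0.02 m/s); the robot touches nothing.
It fails at once if a bystander (camera, pen pot, tape or case) is shifted by more than 30 mm (distance of any of camera, pen_pot, tape_black, bit_box from where it was at the start of the episode above 0.03 m).
It also fails if it takes over 56 s, if anything falls off the work surface, if the arm or the gripper's body presses on something with over 40 N, if the wrist force passes 120 N, or if a joint passes its speed limit or range.

## Working session

There is one attempt and no reset: what is moved stays moved. The work goes in short steps, Python scripts to look and compute and a shell command to move; the robot and the scene stay as the last step left them, time stands still between calls to the robot, and variables do not carry over. Pictures are saved under pics/ and viewed, at most 13 in all, crops included, and the job is handed in when it is done.

```bash
ls; mkdir -p pics
cat > h.py <<'E'
import numpy as np, cv2
from scipy.spatial.transform import Rotation as R
from rig import ctrl
def grab(n,tag):
    im,d=ctrl.read_camera(n); cv2.imwrite(f'pics/{tag}.png',im[:,:,::-1]); np.save(f'pics/{tag}_d.npy',d); return im,d
def ray(n,u,v):
    c=ctrl.get_calibration(n); M=R.from_rotvec(np.ravel(c['rvec'])).as_matrix(); t=np.ravel(c['tvec'])
    return -M.T@t, M.T@np.array([(u-c['cx'])/c['fx'],(v-c['cy'])/c['fy'],1.])
def plane(n,u,v,z):
    o,d=ray(n,u,v); return o+d*(z-o[2])/d[2]
def proj(n,p):
    c=ctrl.get_calibration(n); q=R.from_rotvec(np.ravel(c['rvec'])).as_matrix()@np.asarray(p,float)+np.ravel(c['tvec'])
    return c['fx']*q[0]/q[2]+c['cx'],c['fy']*q[1]/q[2]+c['cy']
def depthpts(n,d):
    c=ctrl.get_calibration(n); v,u=np.mgrid[:d.shape[0],:d.shape[1]]
    M=R.from_rotvec(np.ravel(c['rvec'])).as_matrix(); t=np.ravel(c['tvec'])
    P=np.stack([(u-c['cx'])/c['fx']*d,(v-c['cy'])/c['fy']*d,d],-1)
    return (P-t)@M
E
python3 - <<'E'
from h import *
for n in('top','scene'): grab(n,n+'0'); print(ray(n,320,240))
o=ctrl.get_obs(); print(o, ctrl.finger_overhang)
E
```

```text
pics
(array([ 320.15875305,  166.66156485, 1692.40771129]), array([ 0.13167854,  0.00921112, -0.99135454]))
(array([-185.78402392, 1190.59982535,  646.18902176]), array([ 0.52747426, -0.73697522, -0.42269479]))
{'t': 0.1, 'joint_positions': array([-1.27898961e+00,  5.32680091e-02,  1.61417237e+00, -2.86461419e-06,
        1.47600038e+00, -1.19014443e-01]), 'joint_velocities': array([-0.00025048, -0.000651  , -0.00286337, -0.00084172, -0.00078038,
        0.00047795]), 'joint_torque': array([ 7.04326358e-04, -3.94907928e+01, -3.71363497e+01, -1.23771160e-04,
        3.93912080e-03, -2.54570483e-05]), 'position': array([ 249.43936131, -572.48845873,  252.19071158]), 'tcp_rot': array([ 9.78976876e-01,  2.03969172e-01, -8.11556241e-05, -9.20481841e-04]), 'wrist_force': array([1.14110701, 0.15303315, 0.11314419]), 'moment': array([-0.00855752, -0.03493211, -0.024175  ]), 'grasp_force': 0.0, 'finger_gap': 85.27243052734266} 22.0
```

View pics/top0.png

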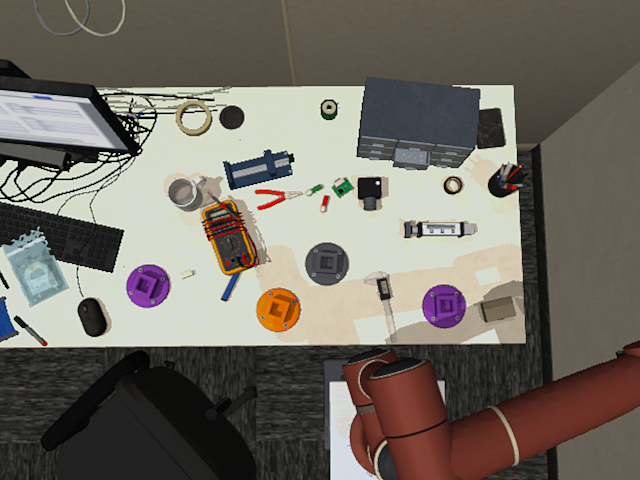

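View pics/scene0.png

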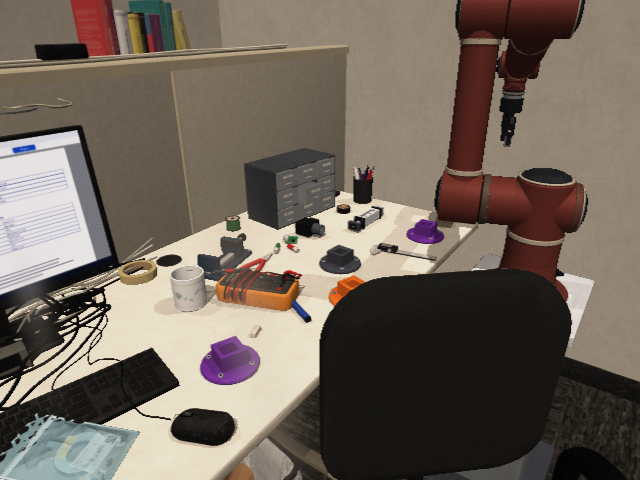

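The top view shows the post lying at about (440,229), the grey base at (327,263), the camera at (370,193), the tape at (453,185), the pot at (507,180) and the case at (498,308). Next I'll look at an enlarged crop and measure from it.

Run:
```python
from h import *
im=cv2.imread('pics/top0.png')
a=cv2.resize(im[205:255,395:485],None,fx=8,fy=8,interpolation=cv2.INTER_CUBIC)
b=cv2.resize(im[235:290,295:360],None,fx=4,fy=4,interpolation=cv2.INTER_CUBIC)
c=np.zeros((400+220,720,3),np.uint8); c[:400,:720]=a; c[400:,:260]=b
cv2.imwrite('pics/crop1.png',c[:600])
for n,u,v,z in [('base',327,263,46),('headend',475,229,20),('foot',405,229,20),('cam',370,193,40),('pot',507,180,100),('tape',453,185,19),('pur',444,306,40)]: print(n,plane('top',u,v,z).round(1))
P=depthpts('top',np.load('pics/top0_d.npy'))
# depth-based
print('desk z',np.median(P[225:235,380:395,2]))
D=np.load('pics/top0_d.npy')
print(P[229,405:478:4].round(0)); print(P[263,310:345:3].round(0))
```

```text
base [474.5 163.   46. ]
headend [ 570.3 -256.9   20. ]
foot [571.8 -58.6  20. ]
cam [672.1  40.2  40. ]
pot [ 692.6 -329.   100. ]
tape [ 698.1 -199.1   19. ]
pur [ 353.7 -158.2   40. ]
desk z 1.745315325719888
[[ 570.  -57.   30.]
 [ 569.  -68.   36.]
 [ 570.  -80.   31.]
 [ 570.  -91.   30.]
 [ 569. -101.   36.]
 [ 569. -113.   34.]
 [ 570. -125.   32.]
 [ 570. -137.   26.]
 [ 569. -146.   37.]
 [ 570. -159.   26.]
 [ 568. -167.   43.]
 [ 568. -180.   37.]
 [ 569. -192.   32.]
 [ 569. -203.   34.]
 [ 568. -214.   35.]
 [ 568. -224.   38.]
 [ 568. -236.   34.]
 [ 569. -248.   32.]
 [ 573. -268.   -1.]]
[[479. 211.   7.]
 [479. 203.   6.]
 [478. 194.  14.]
 [474. 185.  48.]
 [478. 177.  13.]
 [478. 169.   6.]
 [477. 160.  17.]
 [477. 152.  14.]
 [474. 144.  49.]
 [477. 135.  14.]
 [477. 126.  14.]
 [477. 118.  14.]]
```

View pics/crop1.png

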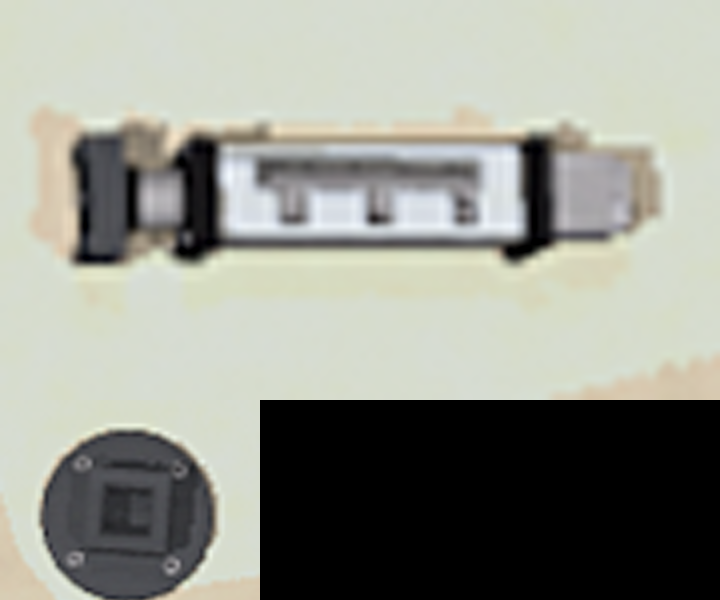

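Crop: the head is at the left (+y world), the foot at the right, and the channel is on the +x world side. The base looks rotated about −4°. I'll measure both more exactly.

Run:
```python
from h import *
im=cv2.imread('pics/top0.png').astype(int)
# screws (crop -> full px)
S=[(83,63),(179,68),(172,166),(75,158)]
W=[plane('top',295+(x-1.5)/4,235+(y-1.5)/4,12)[:2] for x,y in S]; W=np.array(W); print('screws',W.round(1),W.mean(0).round(1))
# base disc by dark grey mask
g=im[235:295,295:362]; m=((g.max(2)<110)&(g.max(2)-g.min(2)<25)).astype(np.uint8)
c=max(cv2.findContours(m,0,2)[0],key=cv2.contourArea); (x,y),r=cv2.minEnclosingCircle(c); print('disc',x+295,y+235,r,plane('top',x+295,y+235,8).round(1))
e=W-np.roll(W,-1,0); print('yaw mod90',((np.degrees(np.arctan2(e[:,1],e[:,0]))+45)%90-45).round(1))
# tube: depth segmentation & bright pixels
D=np.load('pics/top0_d.npy'); g=im[205:255,395:485]
hsv=cv2.cvtColor(g.astype(np.uint8),cv2.COLOR_BGR2HSV)
for name,m in [('dark',g.max(2)<60),('blue-white',(g[:,:,0]>=g[:,:,2]+3)&(g.min(2)>150))]:
    m=m.astype(np.uint8); n,l,s,ce=cv2.connectedComponentsWithStats(m)
    for i in range(1,n):
        if s[i,4]>25:
            p=np.argwhere(l==i)[:,::-1].astype(np.float32)+[395,205]
            print(name,s[i]+[395,205,0,0,0],cv2.minAreaRect(p.astype(np.float32)),plane('top',*p.mean(0),30).round(1))
# dark pieces columns: collar & shoulder center rows
```

```text
screws [[513.8 195.6]
 [509.7 127.7]
 [440.3 133.3]
 [446.5 201.6]] [477.6 164.5]
disc 326.46187591552734 263.62023544311523 21.506282806396484 [476.3 164.5   8. ]
yaw mod90 [-3.5 -4.7 -5.2 -5.1]
dark [417 222   6  15  60] ((419.5, 229.0), (5.0, 14.0), 0.0) [569.3 -97.7  30. ]
dark [458 222   6  15  48] ((461.46533203125, 229.2253875732422), (4.789802074432373, 14.445432662963867), 8.746162414550781) [ 567.9 -216.6   30. ]
blue-white [422 223  38  12 288] ((440.5, 228.5), (11.0, 37.0), 90.0) [ 568.4 -161.1   30. ]
```

```bash
cat >> h.py <<'E'
def go(pos,zdir,ydir):
    """units for a jog to TCP pos with tool z along zdir, tool y along ydir"""
    o=ctrl.get_obs(); A=R.from_quat(o['tcp_rot']).as_matrix()
    z=np.array(zdir,float); z/=np.linalg.norm(z); y=np.array(ydir,float); y-=z*(y@z); y/=np.linalg.norm(y)
    B=np.stack([np.cross(y,z),y,z],1)
    print('dp',(A.T@(np.array(pos)-o['position'])/25).round(2),'rot',np.degrees(R.from_matrix(A.T@B).as_rotvec()/5).round(2))
def st():
    o=ctrl.get_obs(); A=R.from_quat(o['tcp_rot']).as_matrix()
    print('t',round(o['t'],2),'q',o['joint_positions'].round(3),'p',o['position'].round(1),'F',o['wrist_force'].round(1),'M',o['moment'].round(2),'gap',round(o['finger_gap'],1),'g',round(o['grasp_force'],1)); print('tool x,y,z',A.T.round(3).tolist())
def az(a): return [np.cos(np.radians(a)),np.sin(np.radians(a)),0]
E
python3 -c "
from h import *
go([568.7,-140,150],[0,0,-1],az(-.7))"
```

```text
dp [ 18.62 -10.75   4.11] rot [-2.000e-02 -1.000e-02 -1.315e+01]
```

```bash
python3 -m jog '{"dp":[[18.62,-10.75,4.1],[18.62,-10.75,4.1],[18.62,-10.75,4.1],[18.62,-10.75,4.1],[18.62,-10.75,4.1],[18.62,-10.75,4.1],[18.62,-10.75,4.1],[18.62,-10.75,4.1],[18.62,-10.75,4.1],[18.62,-10.75,4.1],[18.62,-10.75,4.1],[18.62,-10.75,4.1]],"rotation":[[0,0,-13.15],[0,0,-13.15],[0,0,-13.15],[0,0,-13.15],[0,0,-13.15],[0,0,-13.15],[0,0,-13.15],[0,0,-13.15],[0,0,-13.15],[0,0,-13.15],[0,0,-13.15],[0,0,-13.15]]}' 1
python3 - <<'E'
from h import *
st(); grab('wrist','w1'); st(); print(ctrl.get_calibration('wrist'))
E
```

```text
t: 1.3
position: [570.1, -135.9, 148.7]
tcp_rot: [0.709, 0.705, 0.0, -0.002]
wrist_force: [-0.4, -0.9, -0.1]
finger_gap: 85.6
grasp_force: 0.0
t 1.3 q [-0.362  0.049  1.796  0.002  1.299 -0.356] p [ 570.1 -135.9  148.7] F [-0.4 -0.9 -0.1] M [-0.05 -0.02  0.  ] gap 85.6 g 0.0
tool x,y,z [[0.006, 1.0, 0.003], [1.0, -0.006, -0.002], [-0.002, 0.003, -1.0]]
t 1.35 q [-0.365  0.048  1.797 -0.     1.3   -0.357] p [ 569.3 -138.1  149.2] F [-0.3 -0.3 -0.2] M [-0.03  0.01 -0.01] gap 85.3 g 0.0
tool x,y,z [[0.008, 1.0, 0.001], [1.0, -0.008, -0.003], [-0.003, 0.001, -1.0]]
{'fx': 371.64829954431775, 'fy': 371.64829954431775, 'cx': 318.0859051396129, 'cy': 237.94530917715863, 'hand_eye': array([[-6.43343029e-04, -9.48595660e-01, -3.16489904e-01,
         8.25274872e+01],
       [ 9.99999719e-01, -4.88392340e-04, -5.68915444e-04,
         2.31532872e+00],
       [ 3.85099477e-04, -3.16490181e-01,  9.48595708e-01,
        -1.19414578e+02],
       [ 0.00000000e+00,  0.00000000e+00,  0.00000000e+00,
         1.00000000e+00]])}
```

View pics/w1.png

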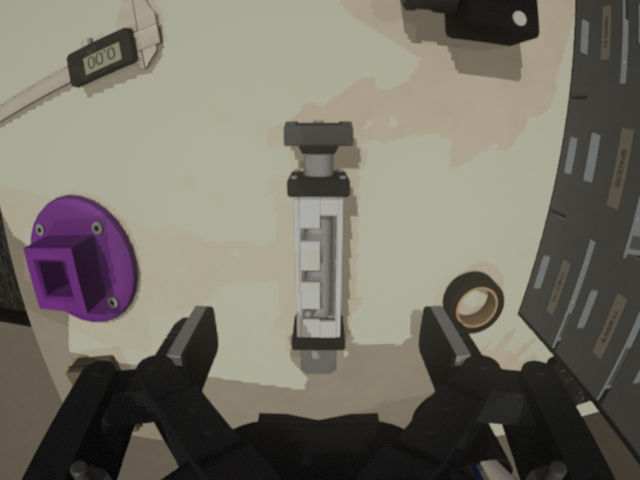

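The wrist view shows the post upright in the picture: collar at (319,183), shoulder at (319,337). The tape at (473,300) is clear of the right finger. I'll check the axis.

```bash
cat >> h.py <<'E'
def wray(u,v):
    c=ctrl.get_calibration('wrist'); o=ctrl.get_obs(); A=R.from_quat(o['tcp_rot']).as_matrix(); H=np.array(c['hand_eye'])
    x,y=(u-c['cx'])/c['fx'],(v-c['cy'])/c['fy']; r=np.hypot(x,y); s=np.sin(r)/r if r else 1
    d=np.array([x*s,y*s,np.cos(r)]); return A@H[:3,3]+o['position'], A@H[:3,:3]@d
def wplane(u,v,z):
    o,d=wray(u,v); return o+d*(z-o[2])/d[2]
E
python3 - <<'E'
from h import *
im=cv2.imread('pics/w1.png').astype(int)
for v in (205,230,260,290,312):
    row=im[v,270:370]; b=np.where(row[:,0]-row[:,2]>-4)[0]+270; b=b[im[v,b].min(1)>120]
    print(v,b.min(),b.max(),wplane(b.min(),v,36).round(1)[:2],wplane(b.max(),v,36).round(1)[:2])
for p in [(289,196,40),(350,196,40),(294,325,40),(344,325,40),(294,348,40),(344,348,40)]: print(p,wplane(*p).round(1))
go([568.7,-140,27],[0,0,-1],az(-.7))
E
```

```text
205 295 340 [ 556.5 -110.6] [ 585.5 -110.9]Traceback (most recent call last):
  File "<stdin>", line 5, in <module>
    return umr_minimum(a, axis, None, out, keepdims, initial, where)
ValueError: zero-size array to reduction operation minimum which has no identity
```

Run:
```python
from h import *
for p in [(289,190,40),(349,190,40),(289,320,36),(294,200,36),(344,200,36),(294,345,36),(344,346,40),(294,318,40),(344,318,40)]: print(p,wplane(*p).round(1))
go([570,-140,27],[0,0,-1],az(-.7))
```

```text
(289, 190, 40) [ 553.3 -100.    40. ]
(349, 190, 40) [ 590.8 -100.3   40. ]
(289, 320, 36) [ 549.5 -195.8   36. ]
(294, 200, 36) [ 556.  -107.3   36. ]
(344, 200, 36) [ 588.  -107.6   36. ]
(294, 345, 36) [ 552.3 -218.1   36. ]
(344, 346, 40) [ 589.7 -216.5   40. ]
(294, 318, 40) [ 553.5 -191.7   40. ]
(344, 318, 40) [ 589.1 -191.9   40. ]
dp [-0.08  0.04  4.89] rot [-0.03 -0.01  0.05]
```

```bash
python3 -m jog '{"dp":[[-0.1,0.05,2],[-0.1,0.05,4],[-0.1,0.05,4.9],[-0.1,0.05,4.9],[-0.1,0.05,4.9]],"rotation":[[0,0,0],[0,0,0],[0,0,0],[0,0,0],[0,0,0]]}' 1; python3 -m jog '{"dp":[[0,0,0],[0,0,0],[0,0,0],[0,0,0],[0,0,0],[0,0,0],[0,0,0],[0,0,0]],"rotation":[[0,0,0],[0,0,0],[0,0,0],[0,0,0],[0,0,0],[0,0,0],[0,0,0],[0,0,0]]}' 0 90; python3 -c "
from h import *
st()"
```

```text
t: 1.85
position: [570.2, -144.1, 28.8]
tcp_rot: [0.712, 0.702, -0.0, 0.0]
wrist_force: [0.9, -0.4, 0.3]
finger_gap: 85.4
grasp_force: 0.0
t: 2.65
position: [571.3, -143.6, 29.9]
tcp_rot: [0.711, 0.703, 0.0, 0.001]
wrist_force: [-1.4, -0.2, 6.6]
finger_gap: 30.6
grasp_force: 90.7
t 2.65 q [-0.372  0.208  1.846 -0.     1.086 -0.36 ] p [ 571.3 -143.6   29.9] F [-1.4 -0.2  6.6] M [ 0.04  0.24 -0.  ] gap 30.6 g 90.7
tool x,y,z [[0.012, 1.0, -0.001], [1.0, -0.012, 0.002], [0.002, -0.001, -1.0]]
```

```bash
python3 -m jog '{"dp":[[0,0,-1.5],[0,0,-3],[0,0,-5],[0,0,-7],[0,0,-8],[0,0,-8],[0,0,-8],[0,0,-8],[0,0,-8]],"rotation":[[0,0,0],[0,0,0],[0,0,0],[0,0,0],[0,1.5,0],[0,3,0],[0,4.5,0],[0,6,0],[0,6,0]]}' 0 90; python3 -c "
from h import *
st()"
```

```text
t: 3.55
position: [568.6, -144.9, 224.2]
tcp_rot: [0.689, 0.677, 0.183, -0.184]
wrist_force: [-0.3, 0.1, -5.1]
finger_gap: 30.6
grasp_force: 91.1
t 3.55 q [-0.567  0.111  1.659  0.44   1.661 -0.574] p [ 568.6 -144.9  224.2] F [-0.3  0.1 -5.1] M [-0.58  0.03 -0.01] gap 30.6 g 91.1
tool x,y,z [[0.017, 0.865, 0.501], [1.0, -0.016, -0.006], [0.003, 0.501, -0.865]]
```

```bash
python3 -c "
from h import *
go([475.7,154.3,205],az(85.4),az(-4.6))
go([568,-145,224],az(85.4),az(-4.6))"
```

```text
dp [ 9.9  -3.9   6.66] rot [-0.71 11.98  0.32]
dp [-0.01 -0.02  0.01] rot [-0.71 11.98  0.32]
```

```bash
python3 -m jog '{"dp":[[0,0,0],[0,0,0],[1,-0.4,0.67],[2,-0.8,1.33],[3,-1.2,2],[4,-1.6,2.7],[5,-2,3.4],[6.5,-2.6,4.4],[8,-3.1,5.3],[9.9,-3.9,6.66],[9.9,-3.9,6.66],[9.9,-3.9,6.66]],"rotation":[[-0.1,1.5,0.03],[-0.2,3,0.1],[-0.3,4.5,0.1],[-0.4,6,0.2],[-0.5,7.5,0.2],[-0.6,9,0.3],[-0.65,10.5,0.3],[-0.71,12,0.32],[-0.71,12,0.32],[-0.71,12,0.32],[-0.71,12,0.32],[-0.71,12,0.32]]}'
python3 - <<'E'
from h import *
st(); go([475.7,154.3,205],az(85.4),az(-4.6))
a,_=grab('top','t2'); b,_=grab('scene','s2'); grab('wrist','w2')
c=np.zeros((600,800,3),np.uint8)
c[:300,:400]=cv2.resize(a[195:295,250:383,::-1],(400,300)); c[:300,400:]=cv2.resize(b[150:300,260:460,::-1],(400,300))
c[300:,:400]=cv2.resize(cv2.imread('pics/w2.png'),(400,300)); cv2.imwrite('pics/v2.png',c)
E
```

```text
t: 4.75
position: [474.2, 158.3, 206.3]
tcp_rot: [0.518, 0.483, 0.518, -0.48]
wrist_force: [0.4, -0.2, -5.0]
finger_gap: 30.7
grasp_force: 91.8
t 4.75 q [-0.373  0.101  2.143  1.377  1.802 -0.7  ] p [474.2 158.3 206.3] F [ 0.4 -0.2 -5. ] M [-1.25  0.08  0.01] gap 30.7 g 91.8
tool x,y,z [[-0.003, 0.003, 1.0], [0.997, -0.072, 0.004], [0.072, 0.997, -0.003]]
dp [-0.05  0.07 -0.16] rot [-0.09  0.04  0.04]
```

View pics/v2.png

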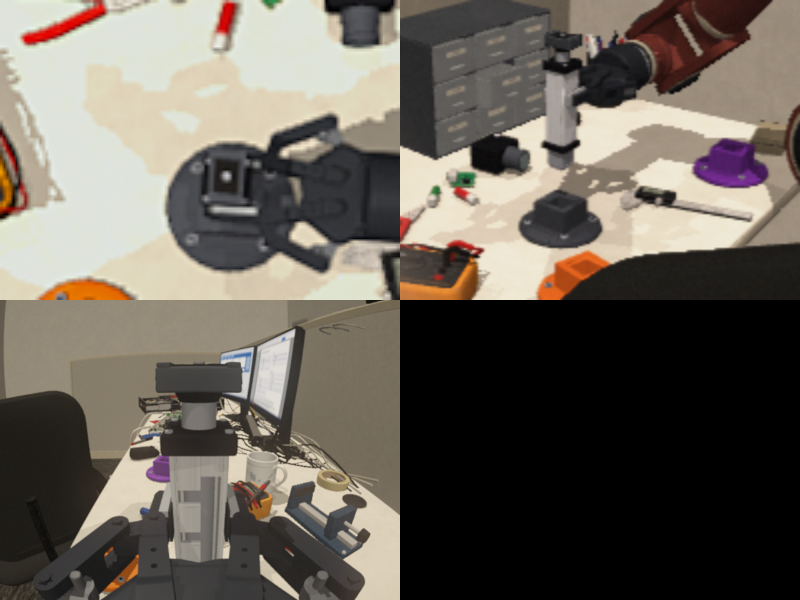

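The post hangs head-up over the base: scene shoe at about (342,170), plug at about (341,229), with the top view showing the shoe over the boss. I'll zoom the scene view for tilt and tip position.

Run:
```python
from h import *
b=cv2.imread('pics/s2.png'); c=cv2.imread('pics/t2.png')
A=cv2.resize(b[155:280,310:380],None,fx=4.8,fy=4.8,interpolation=cv2.INTER_CUBIC)
B=cv2.resize(c[235:295,300:350],None,fx=9,fy=9,interpolation=cv2.INTER_CUBIC)
o=np.zeros((600,800,3),np.uint8); o[:600,:336]=A[:600]; o[:540,340:790]=B; cv2.imwrite('pics/v3.png',o)
```

```text
(no output)
```

View pics/v3.png

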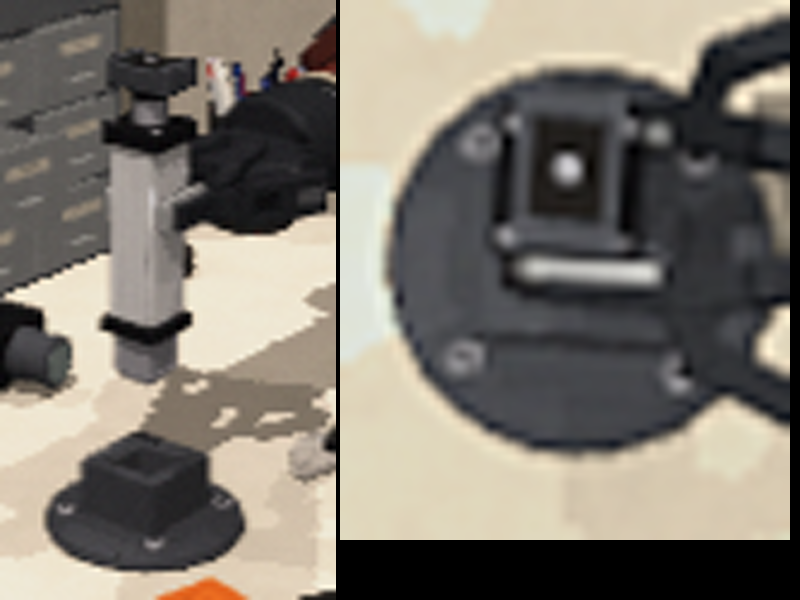

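Zoomed view: the tip is centred at about (147,372) in the left crop and the boss corners at (80,465), (140,432), (210,455) and (150,487). The shoe's bolt is at (567,168) in the right crop.

Run:
```python
from h import *
f=lambda x,y:(310+x/4.8-.4,155+y/4.8-.4); g=lambda x,y:(300+(x-340)/9-.45,235+y/9-.45)
S=np.array([plane('top',*g(*p),12)[:2] for p in [(478,143),(698,160),(462,355),(680,373)]]); print('base top cam',S.mean(0),S.round(1).tolist())
B=np.array([plane('scene',*f(*p),46)[:2] for p in [(80,465),(140,432),(210,455),(150,487)]]); print('boss scene',B.mean(0),B.round(1).tolist())
e=np.roll(B,-1,0)-B; print(np.linalg.norm(e,axis=1).round(1),((np.degrees(np.arctan2(e[:,1],e[:,0]))+45)%90-45).round(1))
head=plane('top',*g(567,168),284); print('head top cam',head)
def tri(n1,p1,n2,p2): 
    pass
# scene: vertical-plane offsets perpendicular to view, for axis points at heights
st=ctrl.get_obs()['position']
for nm,p,z in [('shoulder',(147,325),119),('collar',(149,133),247),('tip',(147,374),84),('shoebot',(150,95),262)]:
    o,d=ray('scene',*f(*p)); k=(z-o[2])/d[2]; q=o+d*k
    # lateral offset relative to the point (476,164) across the view dir
    n=np.array([-d[1],d[0]])/np.hypot(d[0],d[1]); print(nm,q.round(1),'lateral vs base',(n@(q[:2]-B.mean(0))).round(2))
```

```text
base top cam [477.25794433 165.31045363] [[513.7, 197.0], [507.7, 127.8], [446.9, 202.3], [440.7, 134.1]]
boss scene [474.98597842 168.97668259] [[502.9, 197.7], [498.6, 138.7], [446.0, 141.5], [452.5, 198.1]]
[59.1 52.7 56.9 50.5] [-4.2 -3.  -6.5 -0.5]
head top cam [475.52693953 168.63803304 284.        ]
shoulder [494.3 139.1 119. ] lateral vs base -0.02
collar [482.9 157.5 247. ] lateral vs base 0.37
tip [497.1 134.   84. ] lateral vs base -0.43
shoebot [495.9 136.9 262. ] lateral vs base 0.1
```

```bash
python3 -c "
from h import *
st(); go([476,155.3,160],az(85.4),az(-4.6))"
```

```text
t 4.9 q [-0.377  0.103  2.138  1.379  1.804 -0.7  ] p [477.2 155.2 208.1] F [-0.7 -0.3 -5. ] M [-1.27  0.08 -0.11] gap 30.8 g 91.8
tool x,y,z [[-0.008, 0.002, 1.0], [0.997, -0.077, 0.008], [0.077, 0.997, -0.002]]
dp [-1.92 -0.06  0.  ] rot [-0.04  0.02  0.09]
```

```bash
python3 -m jog '{"dp":[[-1,0,0.03],[-1.9,0,0.03],[-1.9,0,0.03],[-1.9,0,0.03],[-1.9,0,0.03]],"rotation":[[0,0,0],[0,0,0],[0,0,0],[0,0,0],[0,0,0]]}'
python3 - <<'E'
from h import *
st()
b=cv2.resize(grab('scene','s3')[0][175:275,300:390,::-1],None,fx=6,fy=6,interpolation=cv2.INTER_CUBIC)
cv2.imwrite('pics/v4.png',b); a,_=grab('top','t3'); st()
E
```

```text
t: 5.4
position: [477.9, 155.6, 161.6]
tcp_rot: [0.517, 0.482, 0.521, -0.478]
wrist_force: [-0.2, 0.4, -5.7]
finger_gap: 30.7
grasp_force: 91.9
t 5.4 q [-0.376  0.216  2.124  1.36   1.784 -0.801] p [477.9 155.6 161.6] F [-0.2  0.4 -5.7] M [-1.24  0.11  0.03] gap 30.7 g 91.9
tool x,y,z [[-0.009, 0.0, 1.0], [0.997, -0.078, 0.009], [0.078, 0.997, 0.0]]
t 5.5 q [-0.376  0.216  2.125  1.36   1.784 -0.801] p [477.6 155.8 161.5] F [ 0.5 -0.2 -3.7] M [-1.29  0.15 -0.  ] gap 30.7 g 91.9
tool x,y,z [[-0.009, 0.001, 1.0], [0.997, -0.077, 0.009], [0.077, 0.997, -0.0]]
```

View pics/v4.png

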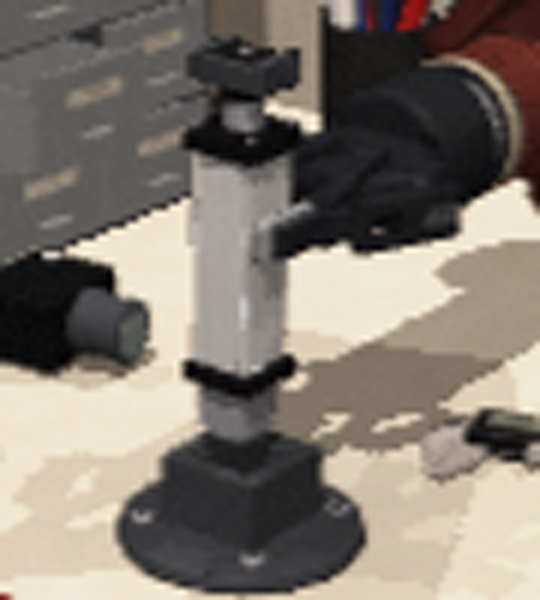

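The plug tip is at about (239,435) in the crop, just over the boss centre (242,448). Descending in steps and watching the force.

```bash
python3 -m jog '{"dp":[[-0.15,0,0],[-0.3,0,0],[-0.45,0,0],[-0.6,0,0],[-0.6,0,0]],"rotation":[[0,0,0],[0,0,0],[0,0,0],[0,0,0],[0,0,0]]}'; python3 -c "
from h import *
st()"
```

```text
t: 6.0
position: [476.6, 156.5, 144.7]
tcp_rot: [0.517, 0.482, 0.52, -0.479]
wrist_force: [0.1, -0.6, -5.2]
finger_gap: 30.5
grasp_force: 91.9
t 6.0 q [-0.375  0.256  2.12   1.353  1.777 -0.833] p [476.6 156.5 144.7] F [ 0.1 -0.6 -5.2] M [-1.28  0.15  0.04] gap 30.5 g 91.9
tool x,y,z [[-0.005, -0.0, 1.0], [0.997, -0.077, 0.005], [0.077, 0.997, 0.001]]
```

```bash
python3 -m jog '{"dp":[[-0.15,0,0],[-0.3,0,0],[-0.45,0,0],[-0.6,0,0],[-0.6,0,0]],"rotation":[[0,0,0],[0,0,0],[0,0,0],[0,0,0],[0,0,0]]}'; python3 -c "
from h import *
st()"
```

```text
t: 6.5
position: [476.8, 156.4, 129.8]
tcp_rot: [0.517, 0.482, 0.52, -0.479]
wrist_force: [0.1, -0.7, -5.0]
finger_gap: 30.6
grasp_force: 91.9
t 6.5 q [-0.375  0.294  2.112  1.347  1.77  -0.863] p [476.8 156.4 129.8] F [ 0.1 -0.7 -5. ] M [-1.28  0.04  0.05] gap 30.6 g 91.9
tool x,y,z [[-0.005, -0.0, 1.0], [0.997, -0.077, 0.005], [0.077, 0.997, 0.001]]
```

No contact force. Continuing down.

```bash
python3 -m jog '{"dp":[[-0.1,0,0],[-0.2,0,0],[-0.3,0,0],[-0.3,0,0]],"rotation":[[0,0,0],[0,0,0],[0,0,0],[0,0,0]]}'; python3 -m jog '{"dp":[[-0.05,0,0],[-0.1,0,0],[-0.1,0,0]],"rotation":[[0,0,0],[0,0,0],[0,0,0]]}'; python3 -c "
from h import *
st()"
```

```text
t: 6.9
position: [477.0, 156.4, 122.5]
tcp_rot: [0.517, 0.482, 0.52, -0.479]
wrist_force: [-0.3, -0.0, -5.1]
finger_gap: 30.5
grasp_force: 91.9
t: 7.2
position: [477.2, 156.2, 122.1]
tcp_rot: [0.515, 0.482, 0.522, -0.48]
wrist_force: [-3.0, -0.9, 4.9]
finger_gap: 30.8
grasp_force: 92.1
t 7.2 q [-0.375  0.318  2.105  1.345  1.77  -0.882] p [477.2 156.2 122.1] F [-3.  -0.9  4.9] M [0.25 0.39 0.4 ] gap 30.8 g 92.1
tool x,y,z [[-0.008, -0.004, 1.0], [0.997, -0.076, 0.008], [0.076, 0.997, 0.005]]
```

```bash
python3 -m jog '{"dp":[[-0.05,0,0],[-0.05,0,0],[-0.05,0,0],[-0.05,0,0],[-0.05,0,0],[-0.05,0,0],[-0.05,0,-0.5],[-0.05,0,-1.5],[-0.05,0,-3],[-0.05,0,-4.4],[-0.05,0,-4.4]],"rotation":[[0,0,0],[0,0,0],[0,0,0],[0,0,0],[0,0,0],[0,0,0],[0,0,0],[0,0,0],[0,0,0],[0,0,0],[0,0,0]]}' 1
python3 - <<'E'
from h import *
st()
b=cv2.resize(grab('scene','s4')[0][175:275,310:370,::-1],None,fx=6,fy=6,interpolation=cv2.INTER_CUBIC)
a=cv2.resize(grab('top','t4')[0][240:290,300:350,::-1],None,fx=8,fy=8,interpolation=cv2.INTER_CUBIC)
c=np.zeros((600,800,3),np.uint8); c[:600,:360]=b; c[:400,380:780]=a; cv2.imwrite('pics/v5.png',c); st()
E
```

```text
t: 8.3
position: [470.1, 42.5, 119.6]
tcp_rot: [0.518, 0.482, 0.522, -0.477]
wrist_force: [0.2, 0.4, -0.6]
finger_gap: 85.1
grasp_force: 0.0
t 8.3 q [-0.595  0.368  2.038  1.175  1.906 -0.911] p [470.1  42.5 119.6] F [ 0.2  0.4 -0.6] M [-0.47 -0.01  0.  ] gap 85.1 g 0.0
tool x,y,z [[-0.009, 0.001, 1.0], [0.997, -0.082, 0.009], [0.082, 0.997, -0.001]]
t 8.4 q [-0.59   0.367  2.041  1.176  1.905 -0.911] p [468.9  45.4 119.1] F [0.7 0.6 0.1] M [-0.49 -0.02 -0.02] gap 85.5 g 0.0
tool x,y,z [[-0.007, 0.0, 1.0], [0.997, -0.079, 0.007], [0.079, 0.997, 0.0]]
```

View pics/v5.png

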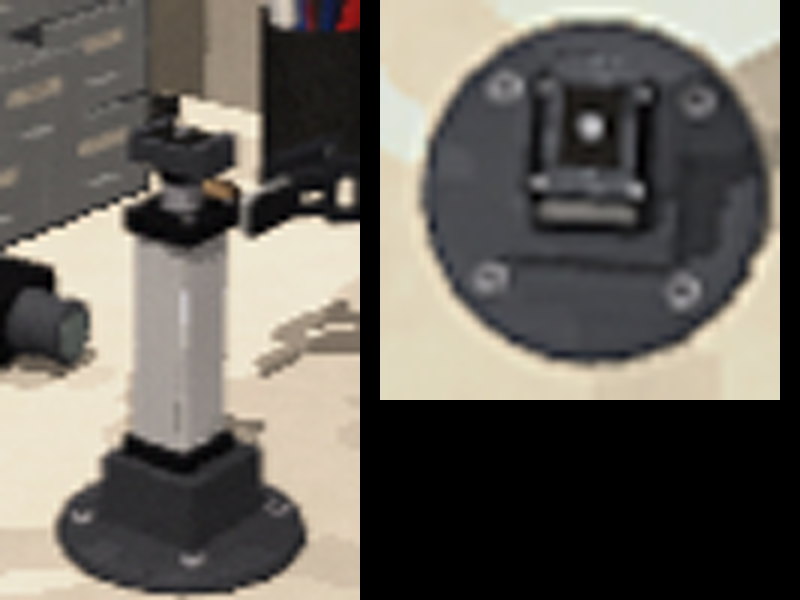

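The post is seated: the shoulder rests on the boss at about (183,455) and the tube is vertical. The head bolt is at (590,126) in the right crop. Raising and turning the tool downwards.

```bash
python3 -m jog '{"dp":[[2,0,0],[4,0,0],[6,0,0],[7.6,0,0],[7.6,0,0],[7.6,0,0],[7.6,0,0],[7.6,0,0],[7.6,0,0],[7.6,0,0],[7.6,0,0],[7.6,0,0]],"rotation":[[0,0,0],[0,-1.7,0],[0,-3.4,0],[0,-5.1,0],[0,-6.8,0],[0,-8.5,0],[0,-10.2,0],[0,-11.9,0],[0,-13.6,0],[0,-15.3,0],[0,-17,0],[0,-18,0]]}'
python3 - <<'E'
from h import *
st(); u,v=300+(590-380)/8-.44,240+126/8-.44
h=plane('top',u,v,206); print('head',h)
S=np.array([plane('top',300+(x-380)/8-.44,240+y/8-.44,12) for x,y in [(504,87),(699,99),(490,277),(683,292)]]); print(S.mean(0))
go([476.5,166,300],[0,0,-1],az(-94.6))
E
```

```text
t: 9.6
position: [466.8, 48.4, 309.4]
tcp_rot: [0.733, 0.681, 0.001, 0.004]
wrist_force: [-0.0, 0.3, -0.7]
finger_gap: 85.5
grasp_force: 0.0
t 9.6 q [-0.053 -0.364  1.892 -0.004  1.606  0.02 ] p [466.8  48.4 309.4] F [-0.   0.3 -0.7] M [0.02 0.01 0.01] gap 85.5 g 0.0
tool x,y,z [[0.073, 0.997, -0.004], [0.997, -0.073, 0.007], [0.007, -0.004, -1.0]]
head [478.84280194 166.1909985  206.        ]
[477.35639558 164.88826209  12.        ]
dp [4.72 0.04 0.36] rot [ 0.1  -0.03 18.08]
```

```bash
python3 -m jog '{"dp":[[1.5,0.05,0.3],[3,0.08,0.4],[4.7,0.09,0.4],[4.7,0.09,0.4],[4.7,0.09,0.4],[4.7,0.09,0.4],[4.7,0.09,0.4],[4.7,0.09,0.4],[4.7,0.09,0.4],[4.7,0.09,0.4],[4.7,0.09,0.4],[4.7,0.09,0.4]],"rotation":[[0,0,1.7],[0,0,3.4],[0,0,5.1],[0,0,6.8],[0,0,8.5],[0,0,10.2],[0,0,11.9],[0,0,13.6],[0,0,15.3],[0,0,17],[0,0,18.1],[0,0,18.1]]}'
python3 - <<'E'
from h import *
grab('wrist','w5'); st(); go([477.7,166,201],[0,0,-1],az(-94.6))
E
```

```text
t: 10.8
position: [477.7, 164.2, 298.2]
tcp_rot: [0.999, -0.042, 0.002, -0.0]
wrist_force: [1.0, 0.0, 0.6]
finger_gap: 85.4
grasp_force: 0.0
t 10.85 q [ 1.840e-01 -2.650e-01  1.832e+00 -1.000e-03  1.569e+00  1.837e+00] p [477.9 164.2 298.3] F [-0.4  0.1  0.5] M [-0.03 -0.05 -0.02] gap 85.4 g 0.0
tool x,y,z [[0.997, -0.082, 0.005], [-0.082, -0.997, -0.0], [0.005, -0.0, -1.0]]
dp [-0.03 -0.07  3.89] rot [-0.   -0.06 -0.02]
```

View pics/w5.png

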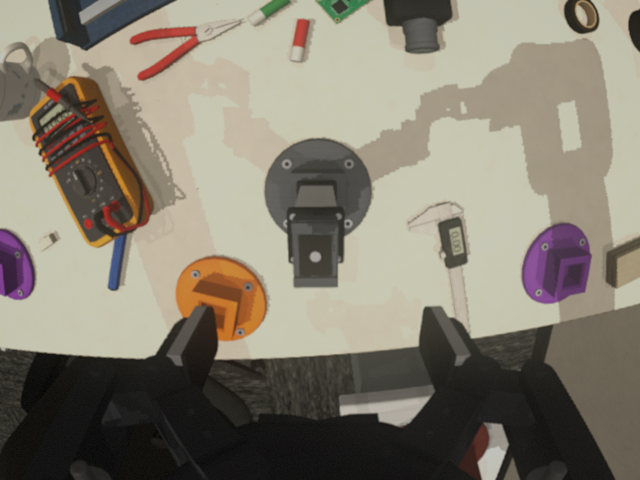

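The wrist view shows the shoe centred between the fingers, with the bolt at (315,257).

```bash
python3 -c "
from h import *
print(wplane(315,257,206))"; python3 -m jog '{"dp":[[0,-0.07,1.5],[0,-0.07,3],[0,-0.07,3.6],[0,-0.07,3.9],[0,-0.07,3.9],[0,-0.07,3.9]],"rotation":[[0,0,0],[0,0,0],[0,0,0],[0,0,0],[0,0,0],[0,0,0]]}'; python3 -c "
from h import *
st()"
```

```text
[479.19065743 167.36135411 206.        ]
t: 11.45
position: [480.5, 165.6, 203.5]
tcp_rot: [0.999, -0.043, 0.005, -0.001]
wrist_force: [0.9, -0.1, -0.6]
finger_gap: 85.2
grasp_force: 0.0
t 11.45 q [ 1.860e-01 -2.020e-01  1.938e+00 -1.000e-03  1.396e+00  1.842e+00] p [480.5 165.6 203.5] F [ 0.9 -0.1 -0.6] M [-0.01 -0.04  0.02] gap 85.2 g 0.0
tool x,y,z [[0.996, -0.085, 0.009], [-0.085, -0.996, -0.001], [0.009, 0.001, -1.0]]
```

```bash
python3 -m jog '{"dp":[[0,0,0],[0,0,0],[0,0,0],[0,0,0],[0,0,0],[0,0,0],[0,0,0],[0,0,0]],"rotation":[[0,0,0],[0,0,0],[0,0,0],[0,0,0],[0,0,0],[0,0,0],[0,0,0],[0,0,0]]}' 0 60; python3 -c "
from h import *
st()"
```

```text
t: 12.25
position: [479.9, 165.5, 202.3]
tcp_rot: [0.999, -0.043, 0.004, -0.0]
wrist_force: [0.3, 0.8, 4.3]
finger_gap: 26.9
grasp_force: 59.6
t 12.25 q [ 1.860e-01 -2.010e-01  1.939e+00 -1.000e-03  1.396e+00  1.843e+00] p [479.9 165.5 202.3] F [0.3 0.8 4.3] M [ 0.04  0.07 -0.05] gap 26.9 g 59.6
tool x,y,z [[0.996, -0.086, 0.007], [-0.086, -0.996, -0.001], [0.007, 0.0, -1.0]]
```

```bash
python3 -m jog '{"dp":[[0,0,0],[0,0,0],[0,0,0],[0,0,0],[0,0,0],[0,0,0],[0,0,0],[0,0,0],[0,0,0],[0,0,0]],"rotation":[[0,0,-1.2],[0,0,-2.4],[0,0,-3.6],[0,0,-4.8],[0,0,-6],[0,0,-7.2],[0,0,-8.4],[0,0,-9.6],[0,0,-10.3],[0,0,-10.3]]}'; python3 -c "
from h import *
st()"
```

```text
t: 13.25
position: [479.6, 166.2, 202.3]
tcp_rot: [0.918, 0.395, 0.004, 0.0]
wrist_force: [-0.6, 3.3, 4.5]
finger_gap: 26.9
grasp_force: 59.8
t 13.25 q [ 1.860e-01 -2.010e-01  1.939e+00  1.000e-03  1.396e+00  9.440e-01] p [479.6 166.2 202.3] F [-0.6  3.3  4.5] M [0.78 0.35 0.  ] gap 26.9 g 59.8
tool x,y,z [[0.687, 0.726, 0.006], [0.726, -0.687, 0.003], [0.007, 0.002, -1.0]]
```

```bash
python3 -m jog '{"dp":[[0,0,0],[0,0,0],[0,0,0]],"rotation":[[0,0,-0.3],[0,0,-0.6],[0,0,-0.6]]}' | grep pos; python3 -c "
from h import *
st()";  python3 -m jog '{"dp":[[0,0,0],[0,0,0],[0,0,0]],"rotation":[[0,0,-0.3],[0,0,-0.6],[0,0,-0.6]]}'|grep pos; python3 -c "
from h import *
st()"
```

```text
position: [479.5, 166.1, 202.3]
t 13.55 q [ 1.860e-01 -2.010e-01  1.939e+00  1.000e-03  1.396e+00  8.920e-01] p [479.5 166.1 202.3] F [-1.1  2.9  4.9] M [0.7  0.39 0.05] gap 27.3 g 59.8
tool x,y,z [[0.649, 0.761, 0.006], [0.761, -0.649, 0.004], [0.007, 0.002, -1.0]]
position: [479.3, 165.9, 202.3]
t 13.85 q [ 0.186 -0.201  1.94   0.     1.397  0.84 ] p [479.3 165.9 202.3] F [-2.6  2.7  6. ] M [ 0.56  0.57 -0.02] gap 27.0 g 59.9
tool x,y,z [[0.608, 0.794, 0.005], [0.794, -0.608, 0.004], [0.006, 0.001, -1.0]]
```

```bash
python3 -m jog '{"dp":[[0,0,0],[0,0,0],[0,0,0],[0,0,0]],"rotation":[[0,0,-0.4],[0,0,-0.8],[0,0,-1.2],[0,0,-1.2]]}' | grep pos; python3 -c "
from h import *
st()";  python3 -m jog '{"dp":[[0,0,-0.1],[0,0,-0.2],[0,0,-0.3],[0,0,-0.3]],"rotation":[[0,0,0],[0,0,0],[0,0,0],[0,0,0]]}'|grep pos; python3 -c "
from h import *
st()"
```

```text
position: [479.1, 166.0, 202.3]
t 14.25 q [ 1.860e-01 -2.010e-01  1.939e+00  1.000e-03  1.398e+00  7.370e-01] p [479.1 166.  202.3] F [-3.6  2.4  6.4] M [ 0.6   0.73 -0.75] gap 27.1 g 60.5
tool x,y,z [[0.524, 0.852, 0.005], [0.852, -0.524, 0.003], [0.005, 0.002, -1.0]]
position: [478.9, 165.6, 208.7]
t 14.65 q [ 0.186 -0.207  1.933 -0.     1.411  0.735] p [478.9 165.6 208.7] F [-2.4  3.4 -0.5] M [ 0.83  0.52 -0.83] gap 27.0 g 59.9
tool x,y,z [[0.522, 0.853, 0.003], [0.853, -0.522, 0.004], [0.005, 0.001, -1.0]]
```

```bash
python3 -m jog '{"dp":[[0,0,0],[0,0,-0.3],[0,0,-0.6],[0,0,-0.9],[0,0,-1.2],[0,0,-1.5],[0,0,-1.8],[0,0,-2],[0,0,-2.17],[0,0,-2.17],[0,0,-2.17]],"rotation":[[0,0,0.8],[0,0,0.8],[0,0,0.8],[0,0,0.8],[0,0,0.8],[0,0,0.8],[0,0,0.8],[0,0,0.8],[0,0,0.8],[0,0,0.8],[0,0,0.8]]}'|grep pos
python3 - <<'E'
from h import *
st()
a,_=grab('scene','s6'); b,_=grab('top','t6'); st()
c=np.zeros((600,800,3),np.uint8); c[:,:400]=cv2.resize(a[155:275,300:380,::-1],(400,600),interpolation=cv2.INTER_CUBIC)
cv2.imwrite('pics/v6.png',c[:,:400])
E
```

```text
position: [479.3, 165.4, 263.7]
t 15.75 q [ 1.860e-01 -2.450e-01  1.874e+00 -1.000e-03  1.507e+00  8.040e-01] p [479.3 165.4 263.7] F [-1.7  0.6  0.2] M [ 0.49  0.41 -0.04] gap 27.0 g 59.5
tool x,y,z [[0.579, 0.815, 0.004], [0.815, -0.579, 0.006], [0.007, 0.0, -1.0]]
t 15.85 q [ 1.860e-01 -2.450e-01  1.874e+00 -1.000e-03  1.506e+00  8.040e-01] p [479.2 165.3 263.4] F [-1.2  1.3 -0.8] M [ 0.43  0.45 -0.03] gap 27.2 g 59.5
tool x,y,z [[0.579, 0.815, 0.004], [0.815, -0.579, 0.006], [0.007, -0.0, -1.0]]
```

View pics/v6.png

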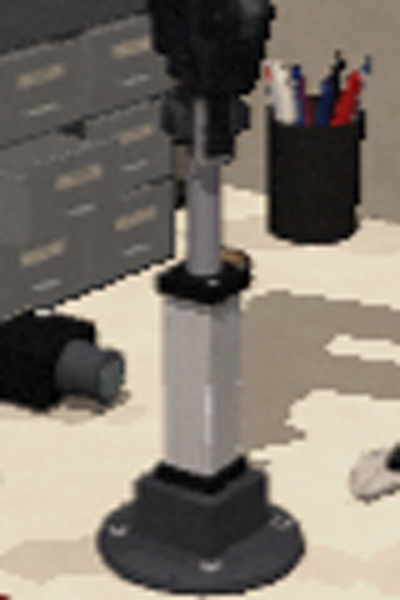

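The rod is out about 60 mm, from collar (203,280) to shoe (205,120), and the shoulder is still on the boss. Twisting back and watching the moment.

```bash
python3 -m jog '{"dp":[[0,0,0.02],[0,0,0.02],[0,0,0.02],[0,0,0.02],[0,0,0.02],[0,0,0.02],[0,0,0.02]],"rotation":[[0,0,0.8],[0,0,1.6],[0,0,2.4],[0,0,3.2],[0,0,4],[0,0,4.8],[0,0,4.8]]}'|grep pos; python3 -c "
from h import *
st()";  python3 -m jog '{"dp":[[0,0,0],[0,0,0],[0,0,0],[0,0,0]],"rotation":[[0,0,0.8],[0,0,1.6],[0,0,2],[0,0,2]]}'|grep pos; python3 -c "
from h import *
st()"
```

```text
position: [479.7, 165.1, 262.9]
t 16.55 q [ 0.186 -0.245  1.874 -0.002  1.504  1.223] p [479.7 165.1 262.9] F [-0.2  0.3 -1.6] M [ 0.18 -0.08 -0.03] gap 26.7 g 59.4
tool x,y,z [[0.861, 0.509, 0.007], [0.509, -0.861, 0.005], [0.008, -0.001, -1.0]]
position: [479.6, 164.9, 262.9]
t 16.95 q [ 0.186 -0.245  1.874 -0.002  1.505  1.396] p [479.6 164.9 262.9] F [ 0.4  0.2 -1. ] M [ 0.03 -0.22 -0.02] gap 26.7 g 59.4
tool x,y,z [[0.936, 0.353, 0.007], [0.353, -0.936, 0.004], [0.008, -0.001, -1.0]]
```

```bash
python3 -m jog '{"dp":[[0,0,0],[0,0,0],[0,0,0],[0,0,0],[0,0,0],[0,0,0],[0,0,0]],"rotation":[[0,0,0.9],[0,0,1.8],[0,0,2.7],[0,0,3.6],[0,0,4.4],[0,0,5.1],[0,0,5.1]]}'|grep pos; python3 -c "
from h import *
st()";  python3 -m jog '{"dp":[[0,0,0],[0,0,0],[0,0,0],[0,0,0]],"rotation":[[0,0,0.4],[0,0,0.8],[0,0,1.2],[0,0,1.2]]}'|grep pos; python3 -c "
from h import *
st()"
```

```text
position: [479.2, 164.8, 262.8]
t 17.65 q [ 0.186 -0.245  1.875 -0.003  1.506  1.841] p [479.2 164.8 262.8] F [-0.1 -1.3 -0.4] M [-0.45  0.05 -0.01] gap 26.9 g 59.6
tool x,y,z [[0.996, -0.084, 0.007], [-0.084, -0.996, 0.001], [0.007, -0.002, -1.0]]
position: [479.1, 164.9, 262.8]
t 18.05 q [ 0.186 -0.245  1.875 -0.002  1.506  1.945] p [479.1 164.9 262.8] F [ 0.2 -1.8 -0.2] M [-0.55  0.18  0.01] gap 27.2 g 59.6
tool x,y,z [[0.982, -0.187, 0.006], [-0.187, -0.982, 0.0], [0.006, -0.001, -1.0]]
```

```bash
python3 -m jog '{"dp":[[0,0,0],[0,0,0],[0,0,0]],"rotation":[[0,0,0.4],[0,0,0.7],[0,0,0.7]]}'|grep pos; python3 -c "
from h import *
st()";  python3 -m jog '{"dp":[[0,0,0],[0,0,0],[0,0,0]],"rotation":[[0,0,0.4],[0,0,0.7],[0,0,0.7]]}'|grep pos; python3 -c "
from h import *
st()"
```

```text
position: [479.1, 165.1, 262.8]
t 18.35 q [ 1.860e-01 -2.450e-01  1.875e+00 -2.000e-03  1.506e+00  2.006e+00] p [479.1 165.1 262.8] F [-0.2 -2.8 -0.5] M [-0.6   0.04  1.12] gap 27.3 g 60.1
tool x,y,z [[0.969, -0.246, 0.007], [-0.246, -0.969, -0.001], [0.007, -0.001, -1.0]]
position: [479.2, 165.4, 262.9]
t 18.65 q [ 1.860e-01 -2.450e-01  1.874e+00 -1.000e-03  1.505e+00  2.067e+00] p [479.2 165.4 262.9] F [-0.1 -2.  -1.2] M [-0.5  -0.04  1.86] gap 26.9 g 78.1
tool x,y,z [[0.952, -0.305, 0.007], [-0.305, -0.952, -0.002], [0.007, -0.0, -1.0]]
```

```bash
python3 -m jog '{"dp":[[0,0,0],[0,0,0],[0,0,0]],"rotation":[[0,0,-0.4],[0,0,-0.8],[0,0,-0.8]]}'|grep pos; python3 -c "
from h import *
st()"; python3 -m jog '{"dp":[[0,0,0],[0,0,0],[0,0,0],[0,0,0],[0,0,0],[0,0,0],[0,0,-1],[0,0,-2.5],[0,0,-4],[0,0,-5],[0,0,-5]],"rotation":[[0,0,0],[0,0,0],[0,0,0],[0,0,0],[0,0,0],[0,0,0],[0,0,0],[0,0,0],[0,0,0],[0,0,0],[0,0,0]]}' 1
python3 - <<'E'
from h import *
w,_=grab('wrist','w7'); st(); a,_=grab('scene','s7')
c=np.zeros((600,800,3),np.uint8); c[:,:400]=cv2.resize(a[155:275,300:380,::-1],(400,600),interpolation=cv2.INTER_CUBIC)
c[:400,400:]=cv2.resize(w[130:330,220:420,::-1],(400,400),interpolation=cv2.INTER_CUBIC); cv2.imwrite('pics/v7.png',c)
E
```

```text
position: [479.2, 165.4, 262.9]
t 18.95 q [ 1.860e-01 -2.450e-01  1.874e+00 -1.000e-03  1.506e+00  2.001e+00] p [479.2 165.4 262.9] F [-0.7 -1.6 -0.8] M [-0.28 -0.08  0.1 ] gap 27.1 g 63.4
tool x,y,z [[0.97, -0.242, 0.006], [-0.242, -0.97, -0.002], [0.007, 0.001, -1.0]]
t: 20.05
position: [479.6, 165.6, 393.2]
tcp_rot: [0.993, -0.121, 0.007, -0.002]
wrist_force: [-0.0, 1.3, -0.3]
finger_gap: 85.3
grasp_force: 0.0
t 20.1 q [ 1.860e-01 -2.820e-01  1.697e+00 -1.000e-03  1.716e+00  2.000e+00] p [479.  165.5 390.2] F [-0.7  0.5 -1. ] M [-0.01  0.07 -0.05] gap 85.3 g 0.0
tool x,y,z [[0.971, -0.24, 0.01], [-0.24, -0.971, -0.004], [0.011, 0.001, -1.0]]
```

View pics/v7.png

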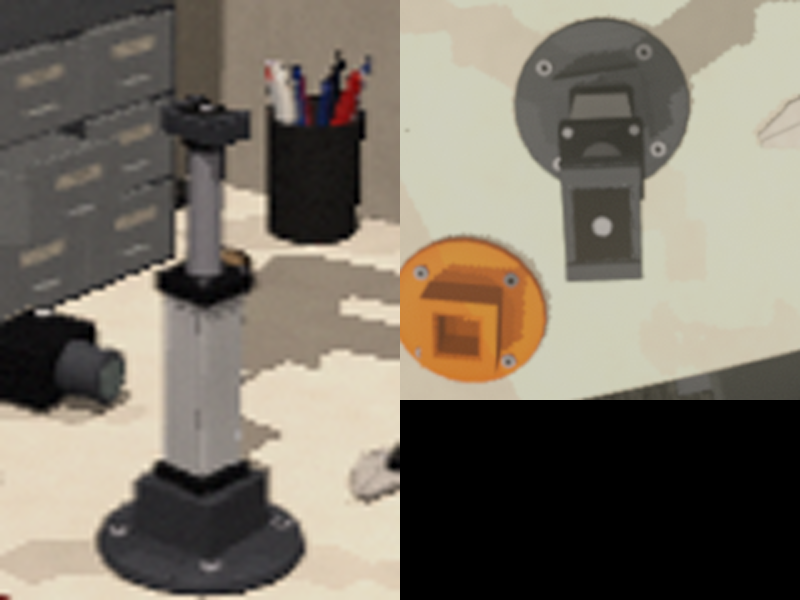

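Final views show the rod extended and the shoe edge (567,279)–(642,276) parallel to the collar bolts (567,132)–(633,129). The shoulder rests on the boss and the gripper is clear.

```bash
python3 -c "
from rig import ctrl
print(ctrl.sign_off())"
```

```text
the job is handed in; nothing more can be done
None
```

I handed the job in at about 20 s: the post stands fully home in the base, with the inner section pulled up about 60 mm and twisted back until it met its stop. In the last pictures the shoe is parallel to the collar and the gripper is clear; the hand-in returned no verdict.

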